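Catch resin castings from a chute and put them under the cure lamp

TASK

Get the white dish out from under the grey riser, where its handle is tucked away out of reach, and hold it up under the mouth of the chute, where there is room to hold it only by the handle. Push its end wall against the black paddle until all three blue castings have slid into it, then stand the dish with the castings in the middle of the lamp's base plate. Finally swing the lamp arm round so that the lamp head is right over the dish, and leave the cup, flashlight and scraper where they are.

Things in the scene. Friction and masses are not known exactly. Their poses are not given: they have to be found in the camera images.
- dish_center (a point): Centre of the body of the white open dish: 90 (its x) x 66 (y) x 60 mm high, walls 3 mm, 0.11 kg. The point is 30 mm above its underside; z points out of the open top. The handle sticks out along its -x. At the start it stands on the counter, handle under the riser: gripped across the 66 mm and moved 110 mm or more along its +x, the handle comes clear.
- dish_handle (a point): A point in the middle of the dish's handle, 95 mm from dish_center along the dish's -x and 27 mm above its underside. The handle is a straight bar 16 mm wide (dish y) and 24 mm high (15 to 39 mm above the dish's underside), running from 45 to 140 mm from dish_center.
- riser_edge (a point): Middle of the lower edge of the open (+y) side of a fixed grey riser: deck 260 (x) x 200 (y) mm, underside 60 and top 72 mm above the counter, legs at its x ends. A black parts cabinet with clear drawer fronts, 150 mm tall, is fixed on it, its front 62 mm back from this edge.
- mouth (a point): Centre of the chute's downward opening, 44 (x) x 46 (y) mm, 165 mm above the counter, under a clear hood 233 mm high. Only the paddle is under it, and a foot 8 mm thick. x points away from the robot: the dish comes in along +x, x axes parallel, handle to the robot, rim some 20 mm below the mouth. The chute (56 mm wide) rises 32 degrees from it to +y, up to 295 mm high.
- paddle_face (a point): Centre of the front face (looking to the dispenser's -x) of the black push paddle, 50 wide (y) x 55 mm high, 90 to 145 mm above the counter, hanging below the mouth, at rest 20 mm beyond the mouth's centre in +x.
- paddle (a joint): Travel of the push paddle in m along the mouth's +x: 0 at rest, 0.030 at its stop, sprung back (about 5 N at the stop). It lifts the chute's gate: the castings start to run out at about 0.02 and run freely from 0.027, all within about 2 s. At full travel the mouth is over the middle of a dish whose end wall presses the paddle.
- piece_a_center (a point): Centre of a chunky block of translucent blue cured resin, 30 x 36 x 22 mm, about 27 g; at the start the lowest in the chute, behind the gate.
- piece_b_center (a point): Centre of a translucent blue resin block, 34 x 30 x 20 mm, second in the chute.
- piece_c_center (a point): Centre of a translucent blue resin block, 26 x 40 x 18 mm, last in the chute.
- plate_center (a point): Centre of the top face of the lamp's fixed black base plate, 130 x 130 mm, 6 mm thick, on the counter. A narrower tongue, 60 mm wide, runs along its +x to the lamp post, 22 mm thick, whose axis is 140 mm from this point.
- lamp_hinge (a point): On the upright hinge axis of the lamp arm, at the top of the post, 172 mm above the counter.
- lamp_head (a point): Centre of the underside of the lamp head, a grey disc of 80 mm diameter, 138 to 172 mm above the counter, at the end of the arm 140 mm from the hinge axis.
- lamp_knob (a point): Grip point on the lamp head: an upright round black knob of 22 mm diameter above the head's centre, from 182 mm (top of a wider collar) to 218 mm above the counter; this point is 200 mm up. The knob is fixed to the head.
- lamp_arm (a joint): Lamp arm angle in rad about the upright axis, growing clockwise seen from above: near 0 at the start the arm points to the base plate's -y, at 1.571 it points to its -x and the head is exactly over plate_center. Limits -0.2 and 1.9; light friction (under 1 N at the knob), stays where it is left.
- cup: Frosted glass cup, 76 mm diameter, 95 mm high, standing at the far right; origin at the centre of its underside. Bystander.
- flashlight: Black UV flashlight lying on its side at the left, 130 mm long (x), 38 mm thick; origin beneath its middle. Bystander.
- scraper: Grey plastic scraper lying flat beyond the lamp, 150 mm long (x), 60 mm wide; origin beneath its middle. Bystander.
Things that resemble listed ones, but are neither listed nor needed, are in the scene too. Leave any orange or red look-alike of the part that bears piece_a_center alone.

How it is judged:
By the outcome, as a careful person would: the job done as asked, in the order asked, and still so for the second after the job is handed in, with the robot touching nothing.
It also fails if it takes over 72 s, if anything falls off the work surface, if the arm or the gripper's body presses on something with over 40 N, if the wrist force passes 120 N, or if a joint passes its speed limit or range.

ROBOT

A 7-joint arm with a two-finger parallel gripper is mounted at the origin on the work surface. World frame = base frame: x ahead of the robot, y to its left, z up, the work surface at z = 0. Lengths are in m, angles in rad, forces in N, time in s.
With the tool pointing down it reaches from about 0.4 to 0.85 m from the base axis. Payload 10.4 kg.
Tool frame: the origin (TCP) lies midway between the tips of the shut fingers; the grasp point (between the pads) lies hold_point_z behind it (hold_point_z is the distance from the TCP to the grasp point, in m); z points along the fingers, y is the line along which they close (so a half turn about z gives the same grasp; the last joint's range is limited). The gripper opens to 87 mm and grips with 3 to 60 N. Pads are 19 mm wide; open, the fingers measure 117 mm over their backs; the gripper's body (75 mm by 190 mm) begins 51 mm behind the grasp point.
Start: joints at [-1.34, 0.332, -0.065, 1.46, 0.022, 1.35, -0.088], TCP at [0.157, 0.605, 0.223] pointing down, gripper open.
Joint ranges: [-2.6, 2.6], [-0.5, 2.12], [-1.47, 1.34], [0.16, 2.42], [-1.27, 4.41], [0.06, 2.06], [-2.6, 2.6]. Speed limits (rad/s): [2.22, 2.22, 2.79, 2.79, 3.14, 3.14, 3.14].

INTERFACE

Orientations are given as a unit quaternion [x, y, z, w].
In Python, from bench import * gives the robot as it stands. The module is installed in compiled form; this text tells all that it offers.
- The arm moves only by the tool drive_tool, never from a script. Its argument "increments" is a list of rows, each a list of 6 numbers: the shift along the tool's x, y, z scaled (see below), then the turn, a rotation vector about the tool's x, y, z scaled (see below). In form: [[dx, dy, dz, rx, ry, rz], ...]. A call has exactly 5 rows; each row is the pose to reach, as a shift and turn from the pose commanded when the call began, along the tool's axes at that moment; what a row does not reach only later rows make up. The controller multiplies each number of a shift by 300 mm and each number of a turn by pi/4 rad. A row lasts 1/12 s, in which the tool goes at most 41.7 mm and 7.16 degrees, less where a joint would pass 70% of its speed; a pose out of reach is approached as far as the arm can. A call with a number of a shift or a turn outside -1 to 1 is refused whole. A call with a gripper value outside its range is refused whole. "claw" is the closure, from 0 (fully open) to 1 (shut), set as the call begins (left out, the last holds). The fingers move at their own pace and stop on an object; "force" is the grip in N (left out, the last holds). Time passes only in rows, so rows that repeat a pose let the fingers close, or fill a call up. It gives the time, the measured TCP pose, the force, the opening and the grip force at its end, in the units of the state.
- read_state(): the state, without advancing time (a new reading comes with each control period).
- camera(name): name is "side" or "top" or "wrist"; returns the picture (384x512x3 uint8, blue, green, red); there is no depth.
- get_calibration(name): a dict with "K" (3x3 intrinsics, pixels), "position" and "rotation" of the camera in the world. Camera axes: x right, y down, z forward; pixel columns grow to the right and rows downward; lengths in m; the calibration is good to about 2 mm. The wrist camera is an equidistant fisheye: a pixel r from the principal point sees the ray r / f radians off the axis. A picture is of the moment at which its call begins: read the wrist's pose just before it. get_calibration takes no time and is no camera call; for the wrist camera it gives the pose at the moment of the call.
- close_job(): hands the job in; it is judged then, once.
The state is a dict: "time": time; "joint_positions": joint angles; "joint_vel": joint speeds; "joint_torque": joint torques, N m; "ee_pos": TCP position; "eef_rot": TCP orientation; "ft_force": force on the tool from outside, world axes, zero at the start; "torque": the same for the moment, N m; "width": finger opening in m; "grip_force": force on a finger pad.
Only numpy, scipy, OpenCV 4.12 (cv2) and the standard library are available. Lean on these libraries where they do the work, as an engineer would, in place of code of your own. Each camera call takes 0.05 s, during which the arm holds its last target. There are 200 camera calls.

## Working session

There is one attempt and no reset: what is moved stays moved. The work goes in short steps, Python scripts to look and compute and a tool call to move; the robot and the scene stay as the last step left them, time stands still between calls to the robot, and variables do not carry over. Pictures are saved under pics/ and viewed, at most 10 in all, crops included, and the job is handed in when it is done.

Besides the shell and the picture viewer there is one more tool, called after "Call:" as name(argument=value, ...), one argument or row to a line, values as JSON. drive_tool: Moves the arm, as the interface text tells. Its arguments: {"type":"object","properties":{"increments":{"type":"array","items":{"type":"array","items":{"type":"number"}}},"claw":{"type":"number"},"force":{"type":"number"}},"required":["increments"]}

```bash
mkdir -p pics; cat > h.py <<'E'
from bench import *
import numpy as np, cv2
from scipy.spatial.transform import Rotation as R
def ray(cam,u,v,cal=None):
    c=cal or get_calibration(cam);K=np.array(c["K"]);p=np.array(c["position"]);Rm=np.array(c["rotation"])
    if Rm.shape!=(3,3): Rm=R.from_quat(Rm).as_matrix()
    x=(u-K[0,2])/K[0,0];y=(v-K[1,2])/K[1,1]
    if cam=="wrist":
        r=np.hypot(x,y); s=np.sin(r)/r if r>1e-9 else 1; d=np.array([x*s,y*s,np.cos(r)])
    else: d=np.array([x,y,1.])
    return p,Rm@d
def atz(cam,u,v,z,cal=None):
    p,d=ray(cam,u,v,cal); return p+d*(z-p[2])/d[2]
def proj(cam,P,cal=None):
    c=cal or get_calibration(cam);K=np.array(c["K"]);Rm=np.array(c["rotation"])
    q=Rm.T@(np.array(P)-np.array(c["position"])); 
    if cam=="wrist":
        th=np.arctan2(np.hypot(q[0],q[1]),q[2]);n=np.hypot(q[0],q[1]);return K[0,2]+K[0,0]*th*q[0]/n,K[1,2]+K[1,1]*th*q[1]/n
    return K[0,0]*q[0]/q[2]+K[0,2],K[1,1]*q[1]/q[2]+K[1,2]
def move(target,yaw=None,Rt=None):
    "increment (scaled) from measured pose to target"
    s=read_state();R0=R.from_quat(s["eef_rot"]);d=R0.inv().apply(np.array(target)-np.array(s["ee_pos"]))/.3
    if Rt is None and yaw is not None:
        Rt=R.from_euler('z',yaw)*R.from_euler('x',np.pi)
    t=(R0.inv()*Rt).as_rotvec()/(np.pi/4) if Rt is not None else np.zeros(3)
    print("inc",d.round(3),t.round(3))
E
python3 - <<'E'
from h import *
s=read_state();print({k:np.round(v,3) for k,v in s.items()})
print(sorted(k for k in globals() if 'hold' in k.lower()), globals().get('hold_point_z'))
for n in("top","side"):
    c=get_calibration(n);print(n,c)
    cv2.imwrite(f"pics/{n}.png",cv2.resize(camera(n),(800,600),interpolation=cv2.INTER_CUBIC))
E
```

```text
{'time': np.float64(0.0), 'joint_positions': array([-1.34 ,  0.333, -0.065,  1.461,  0.022,  1.35 , -0.089]), 'joint_vel': array([ 0.   ,  0.   ,  0.001,  0.   , -0.001, -0.001, -0.001]), 'joint_torque': array([-0.0000e+00, -6.2324e+01,  2.4000e-02, -3.8991e+01, -6.1000e-02,
        4.0000e-02,  0.0000e+00]), 'ee_pos': array([0.157, 0.605, 0.222]), 'eef_rot': array([ 0.127,  0.992, -0.001, -0.   ]), 'ft_force': array([-0.664,  0.763,  0.298]), 'torque': array([0.012, 0.072, 0.006]), 'grip_force': np.float64(0.0), 'width': np.float64(0.087)}
['hold_point_z'] 0.0187
top {'K': array([[398.8097961 ,   0.        , 252.40211514],
       [  0.        , 398.8097961 , 196.05728533],
       [  0.        ,   0.        ,   1.        ]]), 'position': array([0.47121828, 0.01716908, 1.23260095]), 'rotation': array([ 0.71517652, -0.69713355,  0.03369371, -0.03731066])}
side {'K': array([[432.25039932,   0.        , 259.60602781],
       [  0.        , 432.25039932, 191.0584762 ],
       [  0.        ,   0.        ,   1.        ]]), 'position': array([ 1.27819551, -0.99008012,  0.97478287]), 'rotation': array([ 0.84189775,  0.27001645, -0.13584949, -0.44703938])}
```

View pictures.

View pics/top.png

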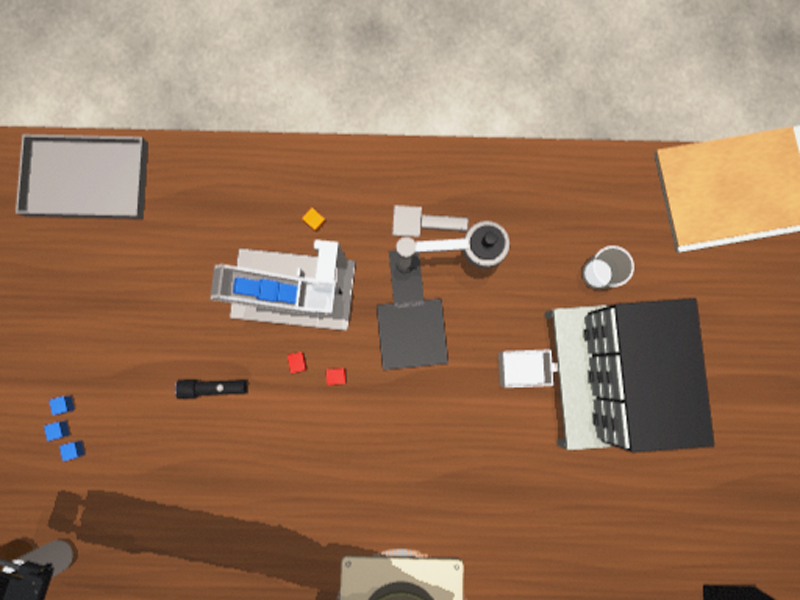

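View pics/side.png

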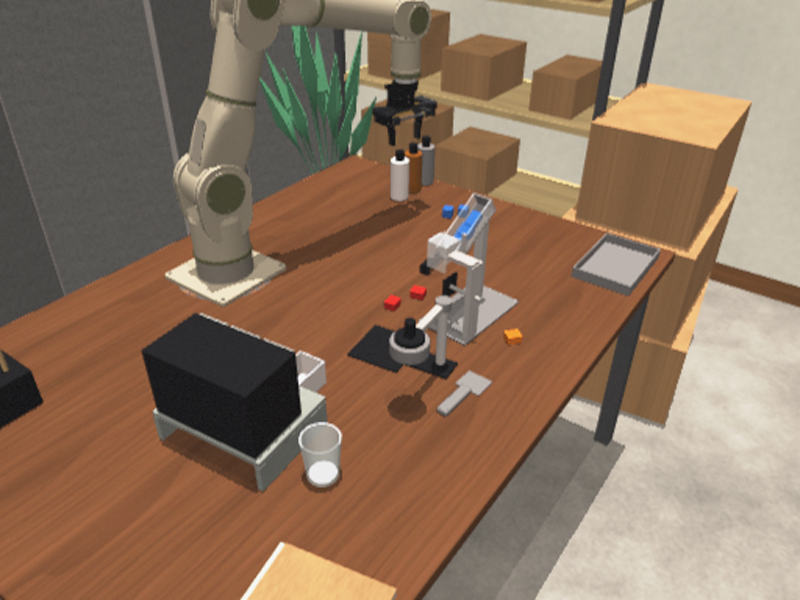

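```bash
python3 - <<'E'
import cv2
a=cv2.imread("pics/top.png")
im=cv2.resize(a,(512,384),interpolation=cv2.INTER_AREA)
from h import *
im=camera("top"); cv2.imwrite("pics/top_raw.png",im)
l=im[145:240,125:295]; cv2.imwrite("pics/cropL.png",cv2.resize(l,None,fx=4.6,fy=4.6,interpolation=cv2.INTER_CUBIC))
d=im[180:300,300:460]; cv2.imwrite("pics/cropD.png",cv2.resize(d,None,fx=5,fy=5,interpolation=cv2.INTER_CUBIC))
E
```

```text
(no output)
```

View pics/cropL.png

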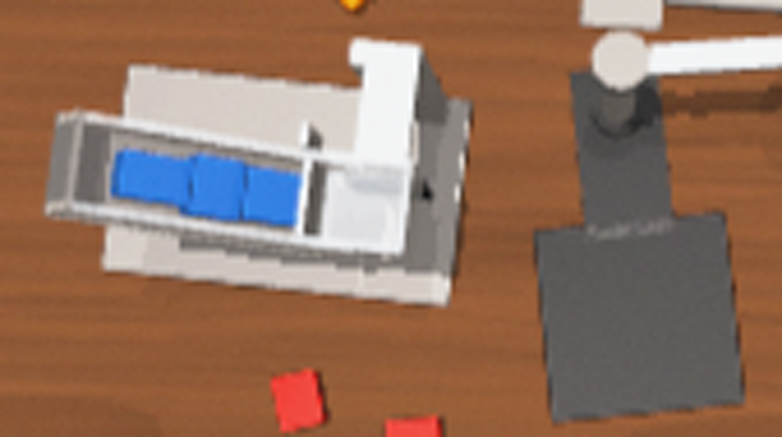

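View pics/cropD.png

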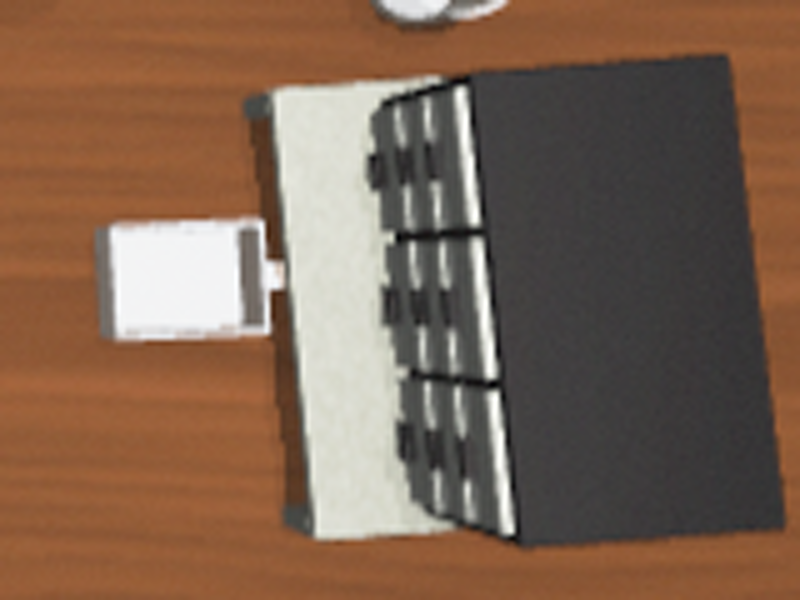

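```bash
sed -i 's/Rm=np.array(c\["rotation"\])$/Rm=R.from_quat(c["rotation"]).as_matrix()/' h.py; python3 - <<'E'
from h import *
def D(u,v,z): return atz("top",300+u/5-.4,180+v/5-.4,z).round(4)
def L(u,v,z): return atz("top",125+u/4.6-.4,145+v/4.6-.4,z).round(4)
print("dish rim");[print(D(*p,.06)) for p in[(110,224),(264,218),(270,334),(116,338)]]
print("dish base left",D(97,230,0),D(104,340,0)); print("handle",D(275,275,.039))
print("riser deck front",D(272,90,.072),D(316,540,.072))
print("plate");[print(L(*p,.006)) for p in[(536,232),(724,214),(744,404),(554,422)]]
print("foot");[print(L(*p,.008)) for p in[(130,65),(470,100),(447,305),(103,268)]]
print("hood top");[print(L(*p,.233)) for p in[(325,163),(412,170),(403,255),(312,247)]]
print("chute top end",L(82,112,.295),L(50,215,.295))
print("post top",L(621,60,.172))
print("knob top",atz("top",490/1.5625,240/1.5625,.218), "head rim",atz("top",486/1.5625,244/1.5625,.172))
E
```

```text
dish rim
[ 0.511  -0.1803  0.06  ]
[ 0.5168 -0.2705  0.06  ]
[ 0.4494 -0.274   0.06  ]
[ 0.4447 -0.1843  0.06  ]
dish base left [ 0.5091 -0.1824  0.    ] [ 0.442  -0.1873  0.    ]
handle [ 0.4839 -0.2822  0.039 ]
riser deck front [ 0.5911 -0.2722  0.072 ] [ 0.3334 -0.2973  0.072 ]
plate
[0.5971 0.06   0.006 ]
[ 0.6124 -0.0661  0.006 ]
[ 0.4855 -0.0817  0.006 ]
[0.4703 0.0444 0.006 ]
foot
[0.7037 0.3384 0.008 ]
[0.6854 0.1071 0.008 ]
[0.5463 0.118  0.008 ]
[0.5652 0.3495 0.008 ]
hood top
[0.609  0.1692 0.233 ]
[0.6063 0.1212 0.233 ]
[0.5593 0.1245 0.233 ]
[0.5624 0.1745 0.233 ]
chute top end [0.6239 0.2867 0.295 ] [0.5699 0.3003 0.295 ]
post top [0.6827 0.0072 0.172 ]
knob top [ 0.68761695 -0.13151525  0.218     ] head rim [ 0.6902366  -0.13142671  0.172     ]
```

```bash
cat >> h.py <<'E'
def Rdown(t):
    t=np.radians(t);c,s=np.cos(t),np.sin(t)
    return R.from_matrix(np.array([[-s,c,0],[c,s,0],[0,0,-1]]))
def plan(wps,start=None):
    "wps: (TCP xyz, toolY deg) per call; prints the increment of each call"
    if start is None:
        s=read_state();p=np.array(s["ee_pos"]);Q=R.from_quat(s["eef_rot"])
    else: p,Q=np.array(start[0]),Rdown(start[1])
    for P,t in wps:
        P=np.array(P);T=Rdown(t)
        print(np.round(np.r_[Q.inv().apply(P-p)/.3,(Q.inv()*T).as_rotvec()/(np.pi/4)],3).tolist(), "d",np.linalg.norm(P-p).round(3));p,Q=P,T
def st():
    s=read_state();y=R.from_quat(s["eef_rot"]).as_matrix();print("t",round(float(s["time"]),2),np.round(s["ee_pos"],4),"yaw",np.degrees(np.arctan2(y[1,1],y[0,1])).round(1),"tilt",np.degrees(np.arccos(-y[2,2])).round(2),"F",np.round(s["ft_force"],1),"w",round(float(s["width"]),4),"g",round(float(s["grip_force"]),1),"q",np.round(s["joint_positions"],2))
E
python3 - <<'E'
from h import *
plan([((.25,.47,.30),60),((.37,.31,.32),45),((.43,.13,.32),32),((.46,-.05,.28),15),((.48,-.18,.2),3.3)])
# paddle face corners predicted in side view (800 px)
a=np.radians(-4.6);X=np.array([np.cos(a),np.sin(a),0]);Y=np.array([-X[1],X[0],0]);m=np.array([.584,.147,0])
for z in(.09,.145):
  for y in(-.025,.025): print("pad",z,y,np.array(proj("side",m+X*.02+Y*y+[0,0,z]))*1.5625)
im=camera("side");cv2.imwrite("pics/sideraw.png",im)
c=im[120:220,225:345];cv2.imwrite("pics/sidecrop.png",cv2.resize(c,None,fx=6,fy=6,interpolation=cv2.INTER_CUBIC))
E
```

```text
[-0.413, -0.357, -0.26, -0.001, 0.0, 0.343] d 0.181
[-0.613, -0.262, -0.067, 0.0, 0.0, 0.333] d 0.201
[-0.566, -0.283, 0.0, 0.0, 0.0, 0.289] d 0.19
[-0.562, -0.233, 0.133, 0.0, 0.0, 0.378] d 0.187
[-0.436, -0.048, 0.267, 0.0, 0.0, 0.26] d 0.154
pad 0.09 -0.025 [438.26676127 298.88976018]
pad 0.09 0.025 [451.0951948  289.90108054]
pad 0.145 -0.025 [439.22911413 278.96987036]
pad 0.145 0.025 [452.29086252 270.20917748]
```

View pics/sidecrop.png

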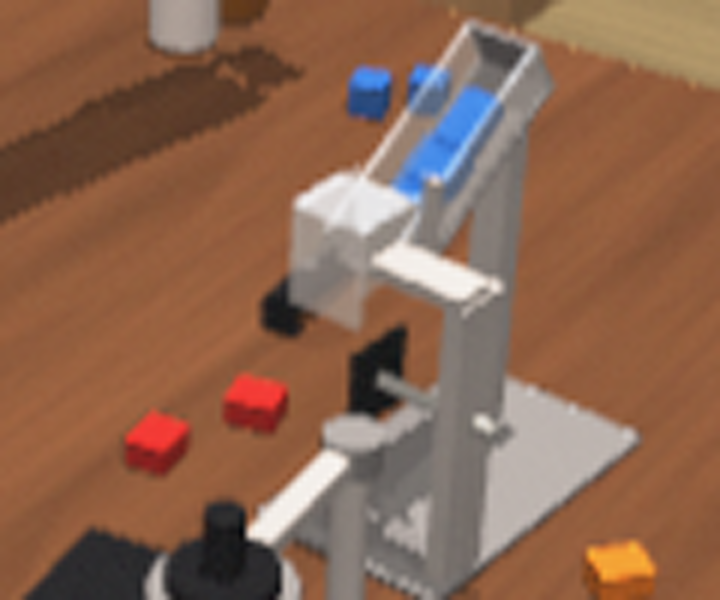

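```bash
python3 - <<'E'
from h import *
def S(u,v,z): return atz("side",225+u/6-.4,120+v/6-.4,z)
a=np.radians(-4.6);X=np.array([np.cos(a),np.sin(a),0]);Y=np.array([-X[1],X[0],0]);m=np.array([.584,.147,0])
for n,p in dict(tl=(352,365,.145),tr=(405,326,.145),bl=(350,412,.09),br=(403,377,.09),hoodfront=(292,203,.233),hoodnear=(360,235,.233),hoodfar=(418,200,.233),hoodbotL=(288,300,.165),hoodbotN=(358,328,.165)).items():
    d=S(*p)-m; print(n,S(*p).round(4),"local",(d@X).round(4),(d@Y).round(4))
E
```

```text
tl [0.6148 0.1146 0.145 ] local 0.0333 -0.0299
tr [0.6173 0.1702 0.145 ] local 0.0313 0.0257
bl [0.5985 0.1423 0.09  ] local 0.0148 -0.0035
br [0.604 0.195 0.09 ] local 0.0161 0.0495
hoodfront [0.5632 0.1233 0.233 ] local -0.0188 -0.0253
hoodnear [0.6151 0.1155 0.233 ] local 0.0336 -0.0289
hoodfar [0.6205 0.1701 0.233 ] local 0.0346 0.026
hoodbotL [0.5613 0.1257 0.165 ] local -0.0209 -0.0231
hoodbotN [0.612  0.1239 0.165 ] local 0.0298 -0.0208
```

Call:
drive_tool(
  increments=[
    [-0.413,-0.357,-0.26,0,0,0.343],
    [-0.413,-0.357,-0.26,0,0,0.343],
    [-0.413,-0.357,-0.26,0,0,0.343],
    [-0.413,-0.357,-0.26,0,0,0.343],
    [-0.413,-0.357,-0.26,0,0,0.343],
  ],
  claw=0,
)

```text
time: 0.62
ee_pos: [0.2543, 0.4667, 0.3037]
eef_rot: [0.262, 0.965, 0.002, 0.001]
ft_force: [0.6, -0.4, 0.4]
width: 0.0867
grip_force: 0.0
```

Call:
drive_tool(
  increments=[
    [-0.613,-0.262,-0.067,0,0,0.333],
    [-0.613,-0.262,-0.067,0,0,0.333],
    [-0.613,-0.262,-0.067,0,0,0.333],
    [-0.613,-0.262,-0.067,0,0,0.333],
    [-0.613,-0.262,-0.067,0,0,0.333],
  ],
)

```text
time: 1.03
ee_pos: [0.3715, 0.3076, 0.321]
eef_rot: [0.383, 0.924, 0.0, 0.0]
ft_force: [1.6, 0.6, -0.0]
width: 0.087
grip_force: 0.0
```

Call:
drive_tool(
  increments=[
    [-0.566,-0.283,0,0,0,0.289],
    [-0.566,-0.283,0,0,0,0.289],
    [-0.566,-0.283,0,0,0,0.289],
    [-0.566,-0.283,0,0,0,0.289],
    [-0.566,-0.283,0,0,0,0.289],
  ],
)

```text
time: 1.45
ee_pos: [0.4312, 0.1255, 0.3209]
eef_rot: [0.486, 0.874, 0.0, 0.0]
ft_force: [0.7, 0.8, 0.6]
width: 0.0866
grip_force: 0.0
```

Call:
drive_tool(
  increments=[
    [-0.562,-0.233,0.133,0,0,0.378],
    [-0.562,-0.233,0.133,0,0,0.378],
    [-0.562,-0.233,0.133,0,0,0.378],
    [-0.562,-0.233,0.133,0,0,0.378],
    [-0.562,-0.233,0.133,0,0,0.378],
  ],
)

```text
time: 1.87
ee_pos: [0.4599, -0.055, 0.28]
eef_rot: [0.611, 0.792, -0.0, 0.0]
ft_force: [0.4, 0.2, -0.6]
width: 0.0869
grip_force: 0.0
```

Call:
drive_tool(
  increments=[
    [-0.436,-0.048,0.267,0,0,0.26],
    [-0.436,-0.048,0.267,0,0,0.26],
    [-0.436,-0.048,0.267,0,0,0.26],
    [-0.436,-0.048,0.267,0,0,0.26],
    [-0.436,-0.048,0.267,0,0,0.26],
  ],
)

```text
time: 2.28
ee_pos: [0.4783, -0.1847, 0.1978]
eef_rot: [0.688, 0.725, -0.002, -0.001]
ft_force: [-0.4, 0.3, -0.6]
width: 0.087
grip_force: 0.0
```

```bash
python3 - <<'E'
from h import *
st();cal=get_calibration("wrist");im=camera("wrist")
cv2.imwrite("pics/w1.png",cv2.resize(im,(800,600),interpolation=cv2.INTER_CUBIC))
c=np.array([.4805,-.2273,0]);X=np.array([-.058,.998,0]);Y=np.array([-.998,-.058,0])
for sx in(45,-45):
  for sy in(33,-33): print(sx,sy,np.round(np.array(proj("wrist",c+X*sx/1e3+Y*sy/1e3+[0,0,.06],cal))*1.5625))
print(R.from_quat(cal["rotation"]).as_matrix().round(2),np.round(cal["position"],3))
plan([((.480,-.217,.10),3.3),((.480,-.217,.018),3.3)])
E
```

```text
t 2.28 [ 0.4783 -0.1847  0.1978] yaw 3.0 tilt 0.26 F [-0.4  0.3 -0.6] w 0.087 g 0.0 q [-0.5   0.11  0.84  1.82 -0.08  1.25  0.42]
45 33 [353. 282.]
45 -33 [451. 281.]
-45 33 [358. 399.]
-45 -33 [447. 399.]
[[ 1.    0.05  0.01]
 [ 0.05 -0.95 -0.3 ]
 [-0.    0.3  -0.95]] [ 0.474 -0.101  0.36 ]
[-0.115, -0.002, 0.33, -0.004, 0.002, -0.005] d 0.105
[0.0, 0.0, 0.273, 0.0, 0.0, 0.0] d 0.082
```

View pics/w1.png

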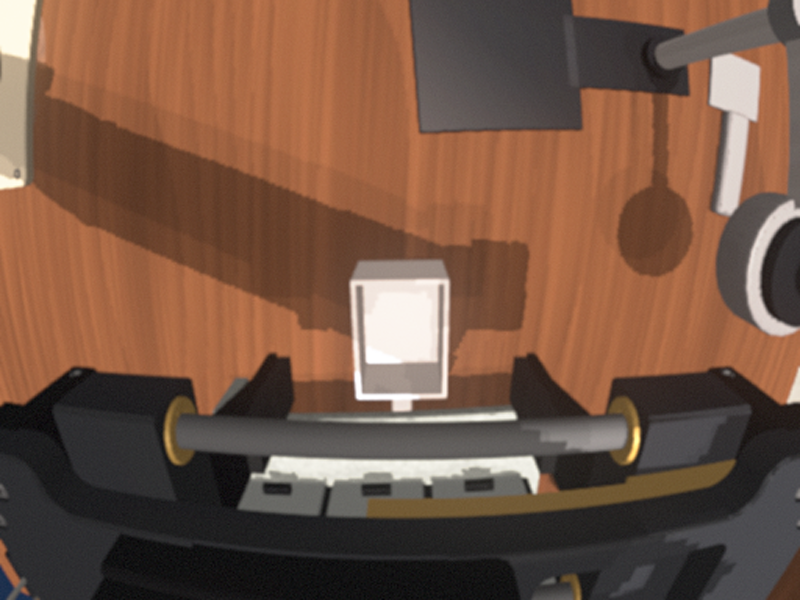

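Call:
drive_tool(
  increments=[
    [-0.115,-0.002,0.33,0,0,0],
    [-0.115,-0.002,0.33,0,0,0],
    [-0.115,-0.002,0.33,0,0,0],
    [-0.115,-0.002,0.33,0,0,0],
    [-0.115,-0.002,0.33,0,0,0],
  ],
)

```text
time: 2.75
ee_pos: [0.4817, -0.2135, 0.1018]
eef_rot: [0.686, 0.727, -0.0, -0.001]
ft_force: [0.5, 0.1, 1.3]
width: 0.0872
grip_force: 0.0
```

Call:
drive_tool(
  increments=[
    [0,0,0.07,0,0,0],
    [0,0,0.14,0,0,0],
    [0,0,0.21,0,0,0],
    [0,0,0.27,0,0,0],
    [0,0,0.27,0,0,0],
  ],
)

```text
time: 3.17
ee_pos: [0.482, -0.2122, 0.0201]
eef_rot: [0.685, 0.728, 0.0, -0.001]
ft_force: [-0.8, 0.1, -0.3]
width: 0.0871
grip_force: 0.0
```

Call:
drive_tool(
  increments=[
    [0,0,0,0,0,0],
    [0,0,0,0,0,0],
    [0,0,0,0,0,0],
    [0,0,0,0,0,0],
    [0,0,0,0,0,0],
  ],
  claw=1,
  force=25,
)

```text
time: 3.58
ee_pos: [0.4824, -0.2143, 0.0218]
eef_rot: [0.686, 0.727, 0.001, 0.0]
ft_force: [-2.3, 2.0, 8.5]
width: 0.0658
grip_force: 25.0
```

```bash
python3 - <<'E'
from h import *
st();s=read_state();p=np.array(s["ee_pos"]);y=3.3
X=np.array([-.058,.998,0])
a=p+[0,0,.006];b=a+X*.118;c=b+[-.043,0,0]
plan([(a,y),(b,y),(c,y),(c-[0,0,.006],y)])
E
```

```text
t 3.58 [ 0.4824 -0.2143  0.0218] yaw 3.3 tilt 0.09 F [-2.3  2.   8.5] w 0.0658 g 25.0 q [-0.31  0.42  0.76  1.96 -0.36  0.91  0.69]
[0.0, 0.0, -0.02, 0.002, -0.0, 0.001] d 0.006
[0.393, -0.0, 0.0, 0.0, 0.0, 0.0] d 0.118
[0.008, -0.143, 0.0, 0.0, 0.0, 0.0] d 0.043
[0.0, 0.0, 0.02, 0.0, 0.0, 0.0] d 0.006
```

Call:
drive_tool(
  increments=[
    [0,0,-0.02,0,0,0],
    [0.1,0,-0.02,0,0,0],
    [0.2,0,-0.02,0,0,0],
    [0.3,0,-0.02,0,0,0],
    [0.393,0,-0.02,0,0,0],
  ],
)

```text
time: 4.0
ee_pos: [0.4755, -0.0975, 0.0278]
eef_rot: [0.687, 0.727, -0.0, 0.002]
ft_force: [-4.3, -18.6, 15.3]
width: 0.0661
grip_force: 25.0
```

Call:
drive_tool(
  increments=[
    [0.008,-0.07,0,0,0,0],
    [0.008,-0.143,0,0,0,0],
    [0.008,-0.143,0.01,0,0,0],
    [0.008,-0.143,0.02,0,0,0],
    [0.008,-0.143,0.02,0,0,0],
  ],
)

```text
time: 4.42
ee_pos: [0.4294, -0.098, 0.0213]
eef_rot: [0.687, 0.727, -0.001, -0.002]
ft_force: [-17.9, -5.4, 28.4]
width: 0.0659
grip_force: 25.0
```

Call:
drive_tool(
  increments=[
    [0,0,0,0,0,0],
    [0,0,0,0,0,0],
    [0,0,0,0,0,0],
    [0,0,0,0,0,0],
    [0,0,0,0,0,0],
  ],
  claw=0,
)

```text
time: 4.83
ee_pos: [0.4321, -0.0966, 0.0207]
eef_rot: [0.686, 0.727, 0.0, 0.0]
ft_force: [0.0, -0.2, 0.0]
width: 0.0852
grip_force: 0.0
```

Call:
drive_tool(
  increments=[
    [0,0,-0.13,0,0,0],
    [0,0,-0.26,0,0,0],
    [-0.1,0,-0.35,0,0,0],
    [-0.2,0,-0.35,0,0,0],
    [-0.317,0,-0.35,0,0,0],
  ],
)

```text
time: 5.25
ee_pos: [0.4391, -0.1916, 0.1276]
eef_rot: [0.685, 0.729, 0.002, 0.001]
ft_force: [0.2, 0.4, -0.7]
width: 0.0869
grip_force: 0.0
```

```bash
python3 - <<'E'
from h import *
st();cal=get_calibration("wrist");im=camera("wrist")
cv2.imwrite("pics/w2.png",cv2.resize(im,(800,600),interpolation=cv2.INTER_CUBIC))
E
```

```text
t 5.25 [ 0.4391 -0.1916  0.1276] yaw 3.5 tilt 0.3 F [ 0.2  0.4 -0.7] w 0.0869 g 0.0 q [-0.58  0.1   0.96  2.   -0.1   1.09  0.48]
```

View pics/w2.png

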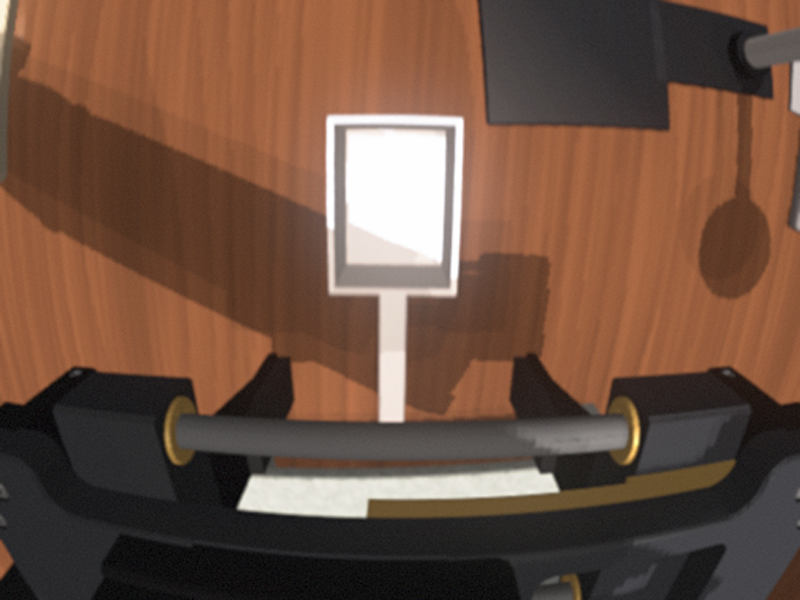

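```bash
python3 - <<'E'
from h import *
W=lambda u,v,z:atz("wrist",u/1.5625,v/1.5625,z)
q=[W(*p,.06) for p in[(326,116),(464,117),(457,297),(329,296)]]
for a in q: print(a.round(4))
c=sum(q)/4; d=(q[0]+q[1]-q[2]-q[3]); yaw=np.degrees(np.arctan2(d[1],d[0])); print("c",c,yaw,W(392,297,.039),W(391,422,.039))
X=d/np.linalg.norm(d); h=c-X*.087; h[2]=.027-.0187+.002
print("h",h)
plan([(h+[0,0,.06],yaw-90),(h,yaw-90)])
E
```

```text
[ 0.3955 -0.0954  0.06  ]
[ 0.4625 -0.0923  0.06  ]
[ 0.4661 -0.1838  0.06  ]
[ 0.3997 -0.1869  0.06  ]
c [ 0.43092305 -0.13960009  0.06      ] 92.4327216371412 [ 0.43243131 -0.1921719   0.039     ] [ 0.43580263 -0.27471976  0.039     ]
h [ 0.43461587 -0.22652168  0.0103    ]
[-0.091, -0.017, 0.19, 0.006, 0.003, 0.017] d 0.063
[0.0, 0.0, 0.2, 0.0, 0.0, 0.0] d 0.06
```

Call:
drive_tool(
  increments=[
    [-0.091,-0.017,0.19,0.006,0,0.017],
    [-0.091,-0.017,0.19,0.006,0,0.017],
    [-0.091,-0.017,0.19,0.006,0,0.017],
    [-0.091,-0.017,0.24,0.006,0,0.017],
    [-0.091,-0.017,0.3,0.006,0,0.017],
  ],
)

```text
time: 5.72
ee_pos: [0.435, -0.2192, 0.0365]
eef_rot: [0.691, 0.723, -0.001, -0.001]
ft_force: [0.9, 0.2, -0.4]
width: 0.0869
grip_force: 0.0
```

```bash
python3 - <<'E'
from h import *
st();plan([((.4346,-.2265,.011),2.4)])
E
```

```text
t 5.72 [ 0.435  -0.2192  0.0365] yaw 2.6 tilt 0.17 F [ 0.9  0.2 -0.4] w 0.0869 g 0.0 q [-0.42  0.33  0.91  2.05 -0.32  0.91  0.7 ]
[-0.024, -0.002, 0.085, -0.004, 0.001, 0.003] d 0.026
```

Call:
drive_tool(
  increments=[
    [-0.02,-0.002,0.04,0,0,0],
    [-0.02,-0.002,0.08,0,0,0],
    [-0.02,-0.002,0.08,0,0,0],
    [-0.02,-0.002,0.08,0,0,0],
    [-0.02,-0.002,0.08,0,0,0],
  ],
)

```text
time: 6.13
ee_pos: [0.4341, -0.2251, 0.0125]
eef_rot: [0.691, 0.723, -0.001, -0.001]
ft_force: [0.1, -0.5, 0.1]
width: 0.0869
grip_force: 0.0
```

Call:
drive_tool(
  increments=[
    [0,0,0,0,0,0],
    [0,0,0,0,0,0],
    [0,0,0,0,0,0],
    [0,0,0,0,0,0],
    [0,0,0,0,0,0],
  ],
  claw=1,
  force=60,
)

```text
time: 6.55
ee_pos: [0.4335, -0.2252, 0.0118]
eef_rot: [0.691, 0.723, -0.002, -0.002]
ft_force: [0.1, -0.1, 0.3]
width: 0.0614
grip_force: 0.0
```

Call:
drive_tool(
  increments=[
    [0,0,0,0,0,0],
    [0,0,0,0,0,0],
    [0,0,0,0,0,0],
    [0,0,0,0,0,0],
    [0,0,0,0,0,0],
  ],
)

```text
time: 6.97
ee_pos: [0.4334, -0.2253, 0.0116]
eef_rot: [0.691, 0.723, -0.002, -0.002]
ft_force: [-0.2, 0.8, 0.3]
width: 0.0285
grip_force: 0.0
```

```bash
python3 - <<'E'
from h import *
st()
W=None
s=read_state();p=np.array(s["ee_pos"]);print("grip to dish centre", np.linalg.norm(p[:2]-[.4309,-.1396]))
# final pose: dish yaw -4.6 -> toolY -94.6
a=np.radians(-4.6);X=np.array([np.cos(a),np.sin(a),0]);m=np.array([.587,.147,0]);g=np.linalg.norm(p[:2]-[.4309,-.1396])
z=p[2]+.085
pre=m-X*(g+.06); pre[2]=z
print("pre",pre,"full",m+X*(.005-g))
plan([(p+[-.02,.05,.1],-20),((.42,-.06,.14),-45),((.43,.05,.13),-70),(pre-[.03,0,0],-94.6),(pre,-94.6)])
E
```

```text
t 6.97 [ 0.4334 -0.2253  0.0116] yaw 2.6 tilt 0.28 F [-0.2  0.8  0.3] w 0.0285 g 0.0 q [-0.37  0.38  0.87  2.06 -0.38  0.87  0.76]
grip to dish centre 0.08569207352243934
pre [0.44177722 0.15868435 0.0965818 ] full [0.50656785 0.15347142 0.        ]
[0.169, -0.061, -0.333, -0.006, 0.001, 0.501] d 0.114
[0.369, -0.111, -0.095, 0.0, 0.0, 0.556] d 0.119
[0.283, -0.236, 0.033, 0.0, 0.0, 0.556] d 0.111
[0.067, -0.361, 0.111, 0.0, 0.0, 0.547] d 0.115
[0.1, -0.008, 0.0, 0.0, 0.0, 0.0] d 0.03
```

Call:
drive_tool(
  increments=[
    [0,0,0,0,0,0],
    [0,0,0,0,0,0],
    [0,0,0,0,0,0],
    [0,0,0,0,0,0],
    [0,0,0,0,0,0],
  ],
)

```text
time: 7.38
ee_pos: [0.4335, -0.2253, 0.0116]
eef_rot: [0.691, 0.723, -0.002, -0.002]
ft_force: [-0.1, 0.1, 1.1]
width: 0.0156
grip_force: 59.9
```

Call:
drive_tool(
  increments=[
    [0,0,-0.07,0,0,0],
    [0,0,-0.14,0,0,0],
    [0,0,-0.2,0,0,0],
    [0,0,-0.28,0,0,0],
    [0,0,-0.283,0,0,0],
  ],
)

```text
time: 7.8
ee_pos: [0.4355, -0.2263, 0.0997]
eef_rot: [0.691, 0.723, -0.0, 0.0]
ft_force: [0.8, -0.9, -0.0]
width: 0.0158
grip_force: 59.9
```

```bash
python3 - <<'E'
from h import *
st()
pre=np.array([.442,.1587,.097])
plan([((.413,-.175,.097),-22),((.415,-.06,.097),-47),((.41,.06,.097),-71),(pre-[.03,0,0],-94.6)])
E
```

```text
t 7.8 [ 0.4355 -0.2263  0.0997] yaw 2.5 tilt 0.05 F [ 0.8 -0.9 -0. ] w 0.0158 g 59.9 q [-0.5   0.21  0.98  1.99 -0.2   1.04  0.62]
[0.174, -0.067, 0.009, -0.0, 0.001, 0.545] d 0.056
[0.358, -0.137, 0.0, 0.0, 0.0, 0.556] d 0.115
[0.261, -0.304, 0.0, 0.0, 0.0, 0.533] d 0.12
[0.113, -0.309, 0.0, 0.0, 0.0, 0.524] d 0.099
```

Call:
drive_tool(
  increments=[
    [0.035,-0.013,0.002,0,0,0.109],
    [0.07,-0.027,0.004,0,0,0.218],
    [0.104,-0.04,0.005,0,0,0.327],
    [0.139,-0.054,0.007,0,0,0.436],
    [0.174,-0.067,0.009,0,0,0.545],
  ],
)

```text
time: 8.22
ee_pos: [0.4108, -0.1734, 0.0933]
eef_rot: [0.83, 0.558, -0.002, -0.001]
ft_force: [-0.4, 0.2, -0.6]
width: 0.0156
grip_force: 59.9
```

Call:
drive_tool(
  increments=[
    [0.072,-0.027,0,0,0,0.111],
    [0.143,-0.055,0,0,0,0.222],
    [0.215,-0.082,0,0,0,0.334],
    [0.286,-0.11,0,0,0,0.445],
    [0.358,-0.137,0,0,0,0.556],
  ],
)

```text
time: 8.63
ee_pos: [0.413, -0.0578, 0.0935]
eef_rot: [0.931, 0.365, -0.002, -0.001]
ft_force: [1.0, 0.2, -1.3]
width: 0.0157
grip_force: 59.9
```

Call:
drive_tool(
  increments=[
    [0.052,-0.061,0,0,0,0.107],
    [0.104,-0.122,0,0,0,0.213],
    [0.157,-0.182,0,0,0,0.32],
    [0.209,-0.243,0,0,0,0.426],
    [0.261,-0.304,0,0,0,0.533],
  ],
)

```text
time: 9.05
ee_pos: [0.4079, 0.0623, 0.0934]
eef_rot: [0.987, 0.163, -0.003, -0.0]
ft_force: [0.8, 0.4, -1.2]
width: 0.0154
grip_force: 59.9
```

Call:
drive_tool(
  increments=[
    [0.028,-0.077,0,0,0,0.13],
    [0.057,-0.155,0,0,0,0.262],
    [0.085,-0.232,0,0,0,0.393],
    [0.113,-0.309,0,0,0,0.524],
    [0.113,-0.309,0,0,0,0.524],
  ],
)

```text
time: 9.47
ee_pos: [0.4097, 0.1642, 0.0934]
eef_rot: [0.999, -0.041, -0.002, -0.0]
ft_force: [-0.4, 1.3, -0.0]
width: 0.0155
grip_force: 59.9
```

```bash
python3 - <<'E'
from h import *
st()
plan([((.442,.1587,.097),-94.6)])
cal=get_calibration("wrist");im=camera("wrist")
cv2.imwrite("pics/w3.png",cv2.resize(im,(800,600),interpolation=cv2.INTER_CUBIC))
a=np.radians(-4.6);X=np.array([np.cos(a),np.sin(a),0]);Y=np.array([-X[1],X[0],0]);m=np.array([.587,.147,0])
for n,z,x,y in[("pad",.145,.02,.025),("pad",.145,.02,-.025),("pad",.09,.02,.025),("pad",.09,.02,-.025),("hood",.233,-.024,.024),("hood",.233,-.024,-.024),("hood",.165,-.024,.024),("hood",.165,-.024,-.024)]:
  print(n,np.round(np.array(proj("wrist",m+X*x+Y*y+[0,0,z],cal))*1.5625))
E
```

```text
t 9.47 [0.4097 0.1642 0.0934] yaw -94.7 tilt 0.28 F [-0.4  1.3 -0. ] w 0.0155 g 59.9 q [-1.08  0.04  0.61  2.1  -0.03  1.01 -2.1 ]
[0.109, 0.009, -0.013, 0.0, 0.006, -0.001] d 0.033
pad [ 322. -213.]
pad [ 502. -211.]
pad [ 343. -123.]
pad [ 476. -122.]
hood [ 202. -403.]
hood [ 654. -386.]
hood [ 302. -145.]
hood [ 528. -142.]
```

View pics/w3.png

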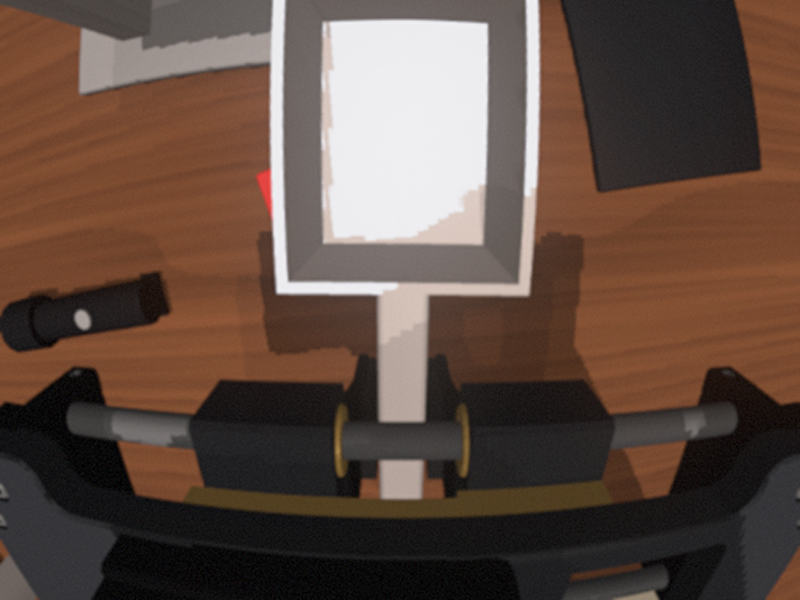

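Call:
drive_tool(
  increments=[
    [0.027,0.002,-0.005,0,0,0],
    [0.055,0.004,-0.005,0,0,0],
    [0.082,0.007,-0.005,0,0,0],
    [0.109,0.009,-0.005,0,0,0],
    [0.109,0.009,-0.005,0,0,0],
  ],
)

```text
time: 9.93
ee_pos: [0.4447, 0.1534, 0.0953]
eef_rot: [0.999, -0.041, -0.002, 0.0]
ft_force: [0.4, -0.6, -0.3]
width: 0.0156
grip_force: 59.9
```

Call:
drive_tool(
  increments=[
    [0.02,0,0,0,0,0],
    [0.04,0,0,0,0,0],
    [0.06,0,0,0,0,0],
    [0.08,0,0,0,0,0],
    [0.08,0,0,0,0,0],
  ],
)

```text
time: 10.35
ee_pos: [0.4678, 0.1524, 0.0951]
eef_rot: [0.999, -0.04, -0.002, 0.0]
ft_force: [0.1, 0.2, -0.8]
width: 0.0157
grip_force: 59.9
```

```bash
python3 - <<'E'
from h import *
st();s=read_state();p=np.array(s["ee_pos"])
a=np.radians(-4.6);X=np.array([np.cos(a),np.sin(a),0]);Y=np.array([-X[1],X[0],0]);m=np.array([.587,.147,p[2]])
print("dish centre rel mouth",(p+X*.0857-m)@X,(p+X*.0857-m)@Y)
plan([(m+X*(.005-.0857),-94.6)])
for n in("side","top"):
  im=camera(n);cv2.imwrite(f"pics/{n}2.png",im)
c1=cv2.resize(cv2.imread("pics/side2.png")[120:220,225:345],None,fx=5,fy=5,interpolation=cv2.INTER_CUBIC)
cv2.imwrite("pics/c1.png",c1)
E
```

```text
t 10.35 [0.4678 0.1524 0.0951] yaw -94.6 tilt 0.24 F [ 0.1  0.2 -0.8] w 0.0157 g 59.9 q [-1.01  0.18  0.66  1.98 -0.13  1.03 -1.94]
dish centre rel mouth -0.03358987390343643 -0.004165539297409609
[0.129, -0.014, -0.001, 0.001, 0.005, 0.001] d 0.039
```

View pics/c1.png

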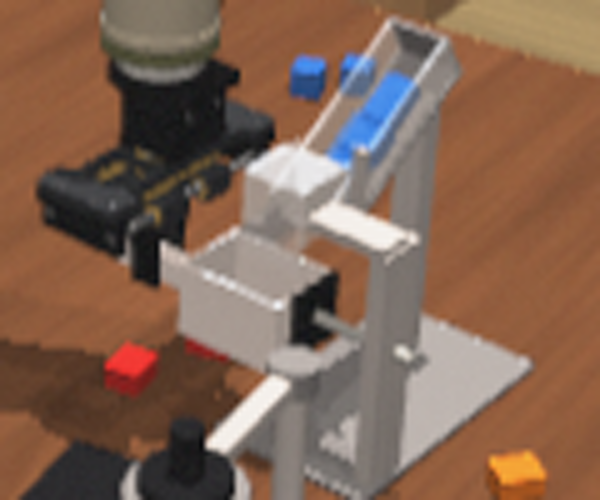

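Call:
drive_tool(
  increments=[
    [0.025,-0.01,0,0,0,0],
    [0.05,-0.01,0,0,0,0],
    [0.075,-0.01,0,0,0,0],
    [0.1,-0.01,0,0,0,0],
    [0.11,-0.01,0,0,0,0],
  ],
)

```text
time: 10.87
ee_pos: [0.4986, 0.1528, 0.0939]
eef_rot: [0.999, -0.04, -0.005, 0.001]
ft_force: [-15.9, 1.6, 0.4]
width: 0.0159
grip_force: 59.9
```

```bash
cat > rel.py <<'E'
from h import *
st();s=read_state();p=np.array(s["ee_pos"])
a=np.radians(-4.6);X=np.array([np.cos(a),np.sin(a),0]);Y=np.array([-X[1],X[0],0]);m=np.array([.587,.147,p[2]])
print("dish centre rel mouth",(p+X*.0857-m)@X,(p+X*.0857-m)@Y,"Fx",np.array(s["ft_force"])@X)
E
python3 rel.py
```

```text
t 10.87 [0.4986 0.1528 0.0939] yaw -94.5 tilt 0.55 F [-15.9   1.6   0.4] w 0.0159 g 59.9 q [-0.96  0.26  0.66  1.91 -0.18  1.05 -1.87]
dish centre rel mouth -0.002872744327892112 -0.0012820616025218477 Fx -16.013628281711107
```

Call:
drive_tool(
  increments=[
    [0,0,0,0,0,0],
    [0,0,0,0,0,0],
    [0,0,0,0,0,0],
    [0,0,0,0,0,0],
    [0,0,0,0,0,0],
  ],
)

```text
time: 11.28
ee_pos: [0.4982, 0.1529, 0.0939]
eef_rot: [0.999, -0.039, -0.004, 0.001]
ft_force: [-9.8, 0.9, -2.5]
width: 0.0154
grip_force: 59.9
```

Call:
drive_tool(
  increments=[
    [0,0,0,0,0,0],
    [0,0,0,0,0,0],
    [0,0,0,0,0,0],
    [0,0,0,0,0,0],
    [0,0,0,0,0,0],
  ],
)

```text
time: 11.7
ee_pos: [0.4982, 0.153, 0.0939]
eef_rot: [0.999, -0.039, -0.004, 0.001]
ft_force: [-9.9, 1.4, -3.0]
width: 0.015
grip_force: 59.9
```

```bash
python3 rel.py; cat > blue.py <<'E'
from h import *
for n in("top","side","wrist"):
    im=camera(n).astype(int);cv2.imwrite(f"pics/{n}_{int(read_state()['time']*100)}.png",im.astype(np.uint8))
    b=((im[...,0]>120)&(im[...,0]>im[...,2]*1.8)&(im[...,0]>im[...,1]*1.25)).astype(np.uint8)
    k,_,s,c=cv2.connectedComponentsWithStats(b)
    print(n,[(s[i,4],s[i,:4].tolist()) for i in range(1,k) if s[i,4]>8])
E
python3 blue.py; python3 - <<'E'
import cv2,numpy as np
im=cv2.imread("pics/top_raw.png").astype(int)
b=((im[...,0]>120)&(im[...,0]>im[...,2]*1.8)&(im[...,0]>im[...,1]*1.25)).astype(np.uint8)
k,_,s,c=cv2.connectedComponentsWithStats(b);print("before",[(s[i,4],s[i,:4].tolist()) for i in range(1,k) if s[i,4]>8])
E
```

```text
t 11.7 [0.4982 0.153  0.0939] yaw -94.5 tilt 0.51 F [-9.9  1.4 -3. ] w 0.015 g 59.9 q [-0.96  0.26  0.66  1.91 -0.18  1.04 -1.88]
dish centre rel mouth -0.0032605100077345963 -0.0011849602191396258 Fx -9.943988363310648
top [(np.int32(53), [213, 189, 6, 11]), (np.int32(97), [32, 254, 11, 11]), (np.int32(101), [28, 270, 12, 12]), (np.int32(100), [38, 283, 12, 12])]
side [(np.int32(11), [293, 131, 4, 5]), (np.int32(36), [283, 132, 7, 7]), (np.int32(54), [278, 173, 11, 9])]
wrist []
before [(np.int32(462), [149, 178, 41, 16]), (np.int32(97), [32, 254, 11, 11]), (np.int32(101), [28, 270, 12, 12]), (np.int32(101), [38, 283, 12, 12])]
```

Call:
drive_tool(
  increments=[
    [0,0,0,0,0,0],
    [0,0,0,0,0,0],
    [0,0,0,0,0,0],
    [0,0,0,0,0,0],
    [0,0,0,0,0,0],
  ],
)

```text
time: 12.27
ee_pos: [0.4982, 0.1529, 0.0939]
eef_rot: [0.999, -0.039, -0.004, 0.001]
ft_force: [-9.2, 0.8, -2.0]
width: 0.0154
grip_force: 59.9
```

Call:
drive_tool(
  increments=[
    [0,0,0,0,0,0],
    [0,0,0,0,0,0],
    [0,0,0,0,0,0],
    [0,0,0,0,0,0],
    [0,0,0,0,0,0],
  ],
)

```text
time: 12.68
ee_pos: [0.4982, 0.1529, 0.0939]
eef_rot: [0.999, -0.039, -0.004, 0.001]
ft_force: [-9.5, 0.3, -2.6]
width: 0.0155
grip_force: 59.9
```

```bash
python3 rel.py; python3 blue.py; python3 - <<'E'
from h import *
a=np.radians(-4.6);X=np.array([np.cos(a),np.sin(a),0]);Y=np.array([-X[1],X[0],0])
c=np.array(read_state()["ee_pos"])+X*.0857
for z in(.1,.12,.14):
  for n,u,v in(("top",213,189),("top",219,200),("side",278,177),("side",289,177)):
    d=atz(n,u,v,z)-c;print(z,n,(d@X).round(3),(d@Y).round(3))
E
```

```text
t 12.68 [0.4982 0.1529 0.0939] yaw -94.5 tilt 0.52 F [-9.5  0.3 -2.6] w 0.0155 g 59.9 q [-0.96  0.26  0.66  1.91 -0.18  1.04 -1.88]
dish centre rel mouth -0.003282808031491379 -0.0012076525208677981 Fx -9.48798597948523
top [(np.int32(53), [213, 189, 6, 11]), (np.int32(97), [32, 254, 11, 11]), (np.int32(101), [28, 270, 12, 12]), (np.int32(100), [38, 283, 12, 12])]
side [(np.int32(11), [293, 131, 4, 5]), (np.int32(36), [283, 132, 7, 7]), (np.int32(53), [278, 173, 10, 9])]
wrist []
0.1 top 0.02 -0.007
0.1 top -0.01 -0.028
0.1 side -0.037 0.034
0.1 side -0.005 0.061
0.12 top 0.018 -0.009
0.12 top -0.012 -0.029
0.12 side -0.018 0.009
0.12 side 0.013 0.035
0.14 top 0.015 -0.011
0.14 top -0.013 -0.031
0.14 side 0.001 -0.017
0.14 side 0.031 0.009
```

Call:
drive_tool(
  increments=[
    [0,0,0.01,0,0,0],
    [0,0,0.02,0,0,0],
    [0,0,0.03,0,0,0],
    [-0.02,0,0.03,0,0,0],
    [-0.04,0,0.03,0,0,0],
  ],
)

```text
time: 13.25
ee_pos: [0.4876, 0.1539, 0.0856]
eef_rot: [0.999, -0.04, -0.003, 0.001]
ft_force: [-2.5, 0.3, -2.4]
width: 0.0155
grip_force: 59.9
```

Call:
drive_tool(
  increments=[
    [-0.03,0,0,0,0,0],
    [-0.06,0,0,0,0,0],
    [-0.1,0,0,0,0,0],
    [-0.14,0,0,0,0,0],
    [-0.18,0,0,0,0,0],
  ],
)

```text
time: 13.67
ee_pos: [0.4338, 0.1583, 0.0867]
eef_rot: [0.999, -0.04, -0.001, -0.0]
ft_force: [0.6, 0.4, -1.5]
width: 0.0156
grip_force: 59.9
```

Call:
drive_tool(
  increments=[
    [-0.03,0,0,0,0,0],
    [-0.06,0,0,0,0,0],
    [-0.09,0,0,0,0,0],
    [-0.11,0,0,0,0,0],
    [-0.11,0,0,0,0,0],
  ],
)

```text
time: 14.08
ee_pos: [0.4002, 0.1611, 0.0865]
eef_rot: [0.999, -0.039, -0.002, -0.0]
ft_force: [0.4, -0.4, -1.6]
width: 0.0154
grip_force: 59.9
```

```bash
python3 rel.py; python3 blue.py; ls -t pics|head -3; python3 - <<'E'
from h import *
cv2.imwrite("pics/v10.png",np.hstack([cv2.resize(camera("wrist")[0:200,120:400],(560,400)),cv2.resize(camera("side")[140:240,230:290],(240,400),interpolation=cv2.INTER_CUBIC)]))
E
```

```text
t 14.08 [0.4002 0.1611 0.0865] yaw -94.5 tilt 0.28 F [ 0.4 -0.4 -1.6] w 0.0154 g 59.9 q [-1.09  0.02  0.62  2.13 -0.02  0.99 -2.11]
dish centre rel mouth -0.10164339530944827 -0.0009170108002157302 Fx 0.43184168331992157
top [(np.int32(192), [195, 222, 20, 13]), (np.int32(97), [32, 254, 11, 11]), (np.int32(101), [28, 270, 12, 12]), (np.int32(100), [38, 283, 12, 12])]
side [(np.int32(11), [293, 131, 4, 5]), (np.int32(37), [283, 132, 7, 7]), (np.int32(54), [257, 166, 11, 9])]
wrist [(np.int32(8757), [188, 48, 125, 79])]
wrist_1423.png
side_1418.png
top_1413.png
```

View pics/v10.png

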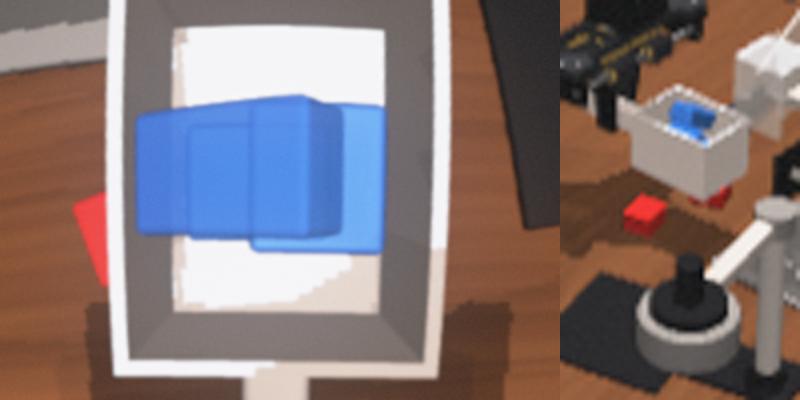

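```bash
python3 - <<'E'
from h import *
st();s=read_state();p=np.array(s["ee_pos"]);z=p[2]-.0116+.06
a=np.radians(-4.5);X=np.array([np.cos(a),np.sin(a),0]);Y=np.array([-X[1],X[0],0])
for u,v in((176.5,188.5),(339,188.5)):
  d=atz("wrist",u,v,z)-p;print("near edge rel tcp",(d@X).round(4),(d@Y).round(4))
b=np.radians(7);XX=np.array([np.cos(b),np.sin(b),0]);C=np.array([.5413,-.0109,0])
t=C-XX*.0857
plan([((.41,.08,.0865),-91),((.445,-.005,.08),-85),(t+[0,0,.05],-83),(t+[0,0,.0195],-83)])
print(t)
E
```

```text
t 14.33 [0.4016 0.1607 0.0865] yaw -94.6 tilt 0.24 F [ 0.5 -0.1 -1.7] w 0.0159 g 59.9 q [-1.09  0.03  0.62  2.13 -0.02  0.99 -2.11]
near edge rel tcp 0.0491 0.0332
near edge rel tcp 0.049 -0.0333
[0.049, 0.266, -0.0, 0.001, 0.005, -0.08] d 0.081
[0.122, 0.281, 0.022, 0.0, 0.0, -0.133] d 0.092
[0.033, 0.058, 0.1, 0.0, 0.0, -0.044] d 0.036
[0.0, 0.0, 0.102, 0.0, 0.0, 0.0] d 0.031
[ 0.45623879 -0.0213442   0.        ]
```

```bash
python3 - <<'E'
from h import *
t=np.array([.448,-.0224,0])
plan([((.41,.08,.0865),-91),((.44,-.005,.08),-85),(t+[0,0,.05],-83)])
E
```

```text
[0.049, 0.266, -0.0, 0.001, 0.005, -0.08] d 0.081
[0.105, 0.282, 0.022, 0.0, 0.0, -0.133] d 0.09
[0.022, 0.06, 0.1, 0.0, 0.0, -0.044] d 0.036
```

Call:
drive_tool(
  increments=[
    [0.01,0.06,0,0,0,-0.02],
    [0.02,0.12,0,0,0,-0.04],
    [0.03,0.18,0,0,0,-0.06],
    [0.04,0.24,0,0,0,-0.08],
    [0.049,0.266,0,0,0,-0.08],
  ],
)

```text
time: 14.75
ee_pos: [0.4096, 0.0779, 0.0863]
eef_rot: [1.0, -0.009, -0.002, 0.0]
ft_force: [0.9, -0.8, -1.0]
width: 0.0158
grip_force: 59.9
```

Call:
drive_tool(
  increments=[
    [0.02,0.056,0.004,0,0,-0.026],
    [0.04,0.112,0.008,0,0,-0.052],
    [0.06,0.168,0.013,0,0,-0.08],
    [0.08,0.224,0.018,0,0,-0.106],
    [0.105,0.281,0.022,0,0,-0.133],
  ],
)

```text
time: 15.17
ee_pos: [0.44, -0.0052, 0.0796]
eef_rot: [0.999, 0.044, -0.002, 0.0]
ft_force: [0.5, 0.5, -2.4]
width: 0.0155
grip_force: 59.9
```

Call:
drive_tool(
  increments=[
    [0.007,0.012,0.02,0,0,-0.01],
    [0.014,0.024,0.04,0,0,-0.02],
    [0.022,0.036,0.06,0,0,-0.03],
    [0.032,0.058,0.08,0,0,-0.044],
    [0.032,0.058,0.1,0,0,-0.044],
  ],
)

```text
time: 15.58
ee_pos: [0.4514, -0.022, 0.0493]
eef_rot: [0.998, 0.061, -0.002, 0.0]
ft_force: [0.1, 0.2, -0.8]
width: 0.0155
grip_force: 59.9
```

```bash
python3 - <<'E'
from h import *
camera("top");st();im=camera("top");cv2.imwrite("pics/t5.png",im)
plan([((.448,-.0224,.0195),-83)])
W=im.min(axis=2)>200
k,_,s,c=cv2.connectedComponentsWithStats(W.astype(np.uint8))
print([(s[i].tolist()) for i in range(1,k) if s[i,4]>60])
s=read_state();p=np.array(s["ee_pos"]);b=np.radians(7);XX=np.array([np.cos(b),np.sin(b),0]);YY=np.array([-XX[1],XX[0],0])
c=p+XX*.094
for x in(.045,-.045):
  for y in(.033,-.033): q=c+XX*x+YY*y;q[2]=p[2]-.0116+.06;print("pred rim px",np.round(proj("top",q),1))
E
```

```text
t 15.63 [ 0.4503 -0.0215  0.0483] yaw -83.0 tilt 0.34 F [-0.9  0.7 -2.2] w 0.0152 g 59.9 q [-0.82  0.17  0.83  2.12 -0.16  0.91 -1.35]
[-0.006, 0.003, 0.098, 0.001, 0.008, -0.001] d 0.029
[[278, 74, 16, 12, 100], [434, 145, 78, 16, 212], [265, 152, 35, 9, 204], [151, 154, 65, 46, 795], [375, 166, 16, 17, 207], [355, 197, 25, 72, 916], [253, 198, 21, 22, 209], [262, 209, 14, 15, 69], [261, 240, 26, 10, 156], [362, 269, 18, 18, 121], [1, 359, 21, 22, 180], [220, 358, 9, 18, 86]]
pred rim px [251.  196.6]
pred rim px [273.9 194.4]
pred rim px [254. 228.]
pred rim px [277.2 225.8]
```

Call:
drive_tool(
  increments=[
    [-0.003,0.001,0.02,0,0,0],
    [-0.006,0.003,0.04,0,0,0],
    [-0.006,0.003,0.06,0,0,0],
    [-0.006,0.003,0.08,0,0,0],
    [-0.006,0.003,0.09,0,0,0],
  ],
)

```text
time: 16.1
ee_pos: [0.4481, -0.0222, 0.0217]
eef_rot: [0.998, 0.061, -0.003, -0.0]
ft_force: [-0.2, -0.2, -1.1]
width: 0.0157
grip_force: 59.9
```

Call:
drive_tool(
  increments=[
    [0,0,0.003,0,0,0],
    [0,0,0.006,0,0,0],
    [0,0,0.009,0,0,0],
    [0,0,0.009,0,0,0],
    [0,0,0.009,0,0,0],
  ],
)

```text
time: 16.52
ee_pos: [0.4488, -0.0223, 0.0201]
eef_rot: [0.998, 0.061, -0.002, -0.0]
ft_force: [1.0, -0.6, -2.0]
width: 0.0158
grip_force: 59.9
```

```bash
python3 - <<'E'
from h import *
st()
im=camera("wrist");cv2.imwrite("pics/w5.png",im);s=read_state();p=np.array(s["ee_pos"])
# near rim edge column scan: brightness along the column beside the handle
g=im.min(axis=2)
for u in(185,200,220,300,320,330): print(u,[int(v) for v in np.where(np.abs(np.diff(g[150:215,u].astype(int)))>40)[0]+150])
E
```

```text
t 16.52 [ 0.4488 -0.0223  0.0201] yaw -83.0 tilt 0.25 F [ 1.  -0.6 -2. ] w 0.0158 g 59.9 q [-0.79  0.24  0.81  2.15 -0.23  0.85 -1.29]
185 [179, 187, 188]
200 [179, 187, 188]
220 [155, 187, 188]
300 [187, 188, 189]
320 [188, 189]
330 [180, 188, 189]
```

Call:
drive_tool(
  increments=[
    [0,0,0.003,0,0,0],
    [0,0,0.006,0,0,0],
    [0,0,0.008,0,0,0],
    [0,0,0.008,0,0,0],
    [0,0,0.008,0,0,0],
  ],
)

```text
time: 16.98
ee_pos: [0.4487, -0.0223, 0.0176]
eef_rot: [0.998, 0.061, -0.002, -0.0]
ft_force: [-1.8, 0.1, 2.6]
width: 0.0155
grip_force: 59.9
```

Call:
drive_tool(
  increments=[
    [0,0,0.002,0,0,0],
    [0,0,0.004,0,0,0],
    [0,0,0.004,0,0,0],
    [0,0,0.004,0,0,0],
    [0,0,0.004,0,0,0],
  ],
)

```text
time: 17.4
ee_pos: [0.4485, -0.0224, 0.0168]
eef_rot: [0.998, 0.061, -0.003, -0.0]
ft_force: [-9.4, 0.5, 15.9]
width: 0.0154
grip_force: 60.0
```

Call:
drive_tool(
  increments=[
    [0,0,-0.005,0,0,0],
    [0,0,-0.005,0,0,0],
    [0,0,-0.005,0,0,0],
    [0,0,-0.005,0,0,0],
    [0,0,-0.005,0,0,0],
  ],
  claw=0,
)

```text
time: 17.82
ee_pos: [0.4486, -0.0223, 0.0177]
eef_rot: [0.998, 0.061, -0.002, -0.0]
ft_force: [0.6, 0.2, 0.1]
width: 0.0416
grip_force: 0.0
```

Call:
drive_tool(
  increments=[
    [0,0,-0.03,0,0,0],
    [0,0,-0.07,0,0,0],
    [0,0,-0.2,0,0,0],
    [0,0,-0.33,0,0,0],
    [0,0,-0.46,0,0,0],
  ],
)

```text
time: 18.23
ee_pos: [0.4487, -0.0233, 0.1577]
eef_rot: [0.998, 0.06, -0.003, 0.001]
ft_force: [1.1, 1.1, 0.1]
width: 0.0743
grip_force: 0.0
```

Call:
drive_tool(
  increments=[
    [0,0,-0.13,0,0,-0.15],
    [0,0,-0.26,0,0,-0.3],
    [0,0,-0.39,0,0,-0.45],
    [0,0,-0.39,0,0,-0.6],
    [0,0,-0.39,0,0,-0.7],
  ],
)

```text
time: 18.65
ee_pos: [0.4508, -0.0227, 0.2754]
eef_rot: [0.943, 0.332, 0.0, -0.001]
ft_force: [0.2, 0.8, -0.7]
width: 0.0867
grip_force: 0.0
```

```bash
python3 - <<'E'
from h import *
camera("top");camera("top");st()
im=camera("top");cv2.imwrite("pics/t6.png",im);im=im.astype(int)
# dish check: blue & rim
b=((im[...,0]>120)&(im[...,0]>im[...,2]*1.8)&(im[...,0]>im[...,1]*1.25)).astype(np.uint8)
k,_,s,c=cv2.connectedComponentsWithStats(b);print([(s[i,4],s[i,:4].tolist()) for i in range(1,k) if s[i,4]>8])
g=im.min(axis=2)
for r in(202,210,225): print("row",r,g[r,240:290].tolist())
for cc in(256,264,272): print("col",cc,g[185:240,cc].tolist())
plan([((.60,-.10,.285),-35),((.689,-.1315,.26),-20),((.689,-.1315,.187),-20)])
E
```

```text
t 18.75 [ 0.4498 -0.0226  0.2735] yaw -51.4 tilt 0.22 F [-0.3  0.5 -0.5] w 0.0871 g 0.0 q [-0.97 -0.19  0.83  1.85  0.14  1.43 -1.07]
[(np.int32(165), [255, 209, 18, 11]), (np.int32(96), [32, 254, 11, 11]), (np.int32(101), [28, 270, 12, 12]), (np.int32(100), [38, 283, 12, 12])]
row 202 [50, 48, 85, 83, 82, 81, 80, 81, 83, 83, 83, 83, 118, 237, 210, 239, 239, 239, 239, 239, 239, 239, 239, 239, 239, 239, 238, 239, 239, 239, 239, 239, 236, 182, 168, 178, 83, 83, 83, 83, 86, 82, 83, 63, 52, 52, 49, 50, 50, 51]
row 210 [53, 55, 48, 82, 82, 83, 82, 80, 82, 84, 83, 83, 90, 148, 237, 189, 123, 124, 121, 89, 87, 60, 53, 54, 58, 58, 61, 50, 56, 83, 110, 110, 133, 225, 169, 206, 169, 85, 83, 83, 83, 82, 83, 79, 53, 54, 53, 54, 53, 54]
row 225 [50, 52, 54, 56, 88, 87, 119, 120, 121, 122, 117, 56, 98, 125, 126, 127, 128, 122, 149, 101, 115, 115, 115, 117, 119, 122, 122, 123, 123, 124, 125, 126, 127, 129, 132, 130, 131, 131, 134, 134, 135, 137, 137, 138, 139, 141, 140, 141, 141, 143]
col 256 [82, 81, 83, 81, 83, 82, 83, 83, 82, 87, 105, 105, 167, 195, 127, 199, 239, 239, 239, 239, 239, 239, 239, 239, 218, 123, 58, 59, 59, 56, 58, 56, 61, 100, 173, 178, 134, 112, 121, 123, 128, 133, 139, 144, 147, 150, 155, 161, 162, 166, 169, 172, 174, 175, 177]
col 264 [81, 79, 81, 81, 83, 82, 81, 87, 87, 97, 104, 137, 178, 155, 173, 231, 238, 239, 239, 239, 239, 239, 239, 209, 71, 58, 58, 61, 61, 62, 64, 64, 60, 86, 99, 191, 230, 174, 95, 111, 119, 127, 132, 138, 143, 149, 154, 157, 162, 164, 166, 169, 172, 174, 174]
col 272 [54, 54, 52, 55, 52, 52, 49, 67, 81, 79, 105, 182, 185, 143, 217, 235, 237, 236, 237, 237, 238, 239, 222, 154, 135, 133, 126, 124, 123, 119, 113, 113, 113, 100, 193, 222, 143, 99, 112, 119, 127, 134, 141, 145, 148, 154, 159, 162, 166, 168, 169, 172, 174, 175, 178]
[0.233, 0.514, -0.042, -0.004, 0.004, -0.37] d 0.17
[0.084, 0.303, 0.083, 0.0, 0.0, -0.333] d 0.098
[0.0, 0.0, 0.243, 0.0, 0.0, 0.0] d 0.073
```

```bash
python3 - <<'E'
from h import *
print(atz("top",264.7,209.1,.066), atz("top",252.5+.3,202,.066),atz("top",275.9,202,.066),atz("top",264,196.3,.066),atz("top",264.5,221.8,.066))
im=cv2.imread("pics/t6.png").min(axis=2)
print(im[170:200,256].tolist(),im[170:200,268].tolist());print(im[215:245,247].tolist(),im[215:245,280].tolist())
E
```

```text
[ 0.55123961 -0.01235     0.066     ] [0.57122428 0.02304181 0.066     ] [ 0.5729471  -0.04473484  0.066     ] [ 0.58887057 -0.0094396   0.066     ] [ 0.51407545 -0.01260762  0.066     ]
[74, 71, 64, 54, 59, 71, 71, 72, 72, 76, 78, 80, 78, 79, 81, 82, 81, 83, 81, 83, 82, 83, 83, 82, 87, 105, 105, 167, 195, 127] [58, 69, 70, 71, 69, 70, 73, 79, 78, 80, 83, 80, 80, 82, 81, 82, 82, 80, 82, 82, 80, 82, 93, 106, 110, 99, 194, 218, 125, 200]
[85, 83, 83, 85, 83, 86, 82, 82, 97, 108, 120, 125, 132, 136, 141, 148, 150, 156, 156, 160, 160, 159, 156, 156, 148, 142, 142, 133, 133, 162] [85, 83, 83, 81, 68, 79, 102, 110, 122, 128, 135, 141, 146, 151, 154, 158, 161, 163, 167, 171, 173, 176, 177, 180, 182, 183, 186, 188, 191, 195]
```

Call:
drive_tool(
  increments=[
    [0.047,0.103,-0.008,0,0,-0.074],
    [0.093,0.206,-0.017,0,0,-0.148],
    [0.14,0.308,-0.025,0,0,-0.222],
    [0.186,0.411,-0.034,0,0,-0.296],
    [0.233,0.514,-0.042,0,0,-0.37],
  ],
)

```text
time: 19.22
ee_pos: [0.6023, -0.099, 0.2834]
eef_rot: [0.886, 0.464, -0.003, -0.001]
ft_force: [0.3, 1.6, 2.5]
width: 0.0873
grip_force: 0.0
```

Call:
drive_tool(
  increments=[
    [0.02,0.075,0,0,0,-0.08],
    [0.04,0.15,0,0,0,-0.16],
    [0.06,0.23,0.02,0,0,-0.25],
    [0.084,0.303,0.05,0,0,-0.333],
    [0.084,0.303,0.083,0,0,-0.333],
  ],
)

```text
time: 19.63
ee_pos: [0.6913, -0.1323, 0.2568]
eef_rot: [0.819, 0.574, -0.003, -0.001]
ft_force: [0.2, 0.7, -0.5]
width: 0.0871
grip_force: 0.0
```

```bash
python3 - <<'E'
from h import *
camera("top");camera("top");st()
im=camera("wrist");cv2.imwrite("pics/w6.png",im)
cal=get_calibration("wrist")
u,v=proj("wrist",[.689,-.1315,.218],cal);print("pred knob px",u,v)
g=im.max(axis=2);u,v=int(u),int(v);print("row",g[v,u-40:u+41:2].tolist());print("col",g[v-40:v+41:2,u].tolist())
plan([((.689,-.1315,.187),-20)])
E
```

```text
t 19.73 [ 0.6886 -0.1312  0.2564] yaw -20.1 tilt 0.54 F [0.8 1.4 0.3] w 0.0869 g 0.0 q [-0.4   0.62  0.88  1.2  -0.46  1.53  0.05]
pred knob px 258.6669537271884 218.6242863467077
row [171, 176, 179, 164, 136, 134, 135, 108, 60, 55, 55, 60, 55, 58, 53, 51, 49, 54, 55, 54, 52, 57, 56, 52, 53, 53, 55, 50, 55, 54, 57, 60, 60, 61, 60, 57, 82, 132, 135, 131, 151]
col [73, 72, 71, 69, 67, 63, 57, 50, 50, 48, 48, 49, 45, 52, 60, 59, 56, 57, 57, 56, 52, 55, 53, 54, 55, 53, 54, 80, 132, 139, 169, 165, 165, 162, 159, 155, 157, 158, 158, 161, 163]
[-0.001, 0.004, 0.237, -0.009, 0.004, -0.002] d 0.071
```

Call:
drive_tool(
  increments=[
    [0,0.004,0.06,0,0,0],
    [0,0.004,0.12,0,0,0],
    [0,0.004,0.18,0,0,0],
    [0,0.004,0.23,0,0,0],
    [0,0.004,0.23,0,0,0],
  ],
)

```text
time: 20.2
ee_pos: [0.6886, -0.1297, 0.1884]
eef_rot: [0.819, 0.574, -0.003, -0.003]
ft_force: [-0.4, -0.3, -0.5]
width: 0.0867
grip_force: 0.0
```

Call:
drive_tool(
  increments=[
    [0,0,0,0,0,0],
    [0,0,0,0,0,0],
    [0,0,0,0,0,0],
    [0,0,0,0,0,0],
    [0,0,0,0,0,0],
  ],
  claw=1,
  force=8,
)

```text
time: 20.62
ee_pos: [0.6905, -0.1312, 0.1912]
eef_rot: [0.818, 0.575, -0.002, -0.001]
ft_force: [0.8, 0.4, -0.6]
width: 0.0612
grip_force: 0.0
```

Call:
drive_tool(
  increments=[
    [0,0,0,0,0,0],
    [0,0,0,0,0,0],
    [0,0,0,0,0,0],
    [0,0,0,0,0,0],
    [0,0,0,0,0,0],
  ],
)

```text
time: 21.03
ee_pos: [0.6902, -0.1311, 0.1904]
eef_rot: [0.818, 0.575, -0.002, -0.001]
ft_force: [1.2, -0.3, -0.5]
width: 0.0281
grip_force: 0.0
```

Call:
drive_tool(
  increments=[
    [0,0,0,0,0,0],
    [0,0,0,0,0,0],
    [0,0,0,0,0,0],
    [0,0,0,0,0,0],
    [0,0,0,0,0,0],
  ],
)

```text
time: 21.45
ee_pos: [0.6903, -0.1312, 0.1904]
eef_rot: [0.818, 0.575, -0.002, -0.001]
ft_force: [0.9, -1.1, 0.1]
width: 0.0222
grip_force: 8.0
```

```bash
cat > arc.py <<'E'
from h import *
import sys
H=np.array([.6815,.0067])
s=read_state();p=np.array(s["ee_pos"]);Q=R.from_quat(s["eef_rot"]);st()
v=p[:2]-H;r=np.linalg.norm(v);a0=np.arctan2(v[1],v[0]);print("r",r,"ang",np.degrees(a0),"to go",(np.degrees(a0)-(-173))%360)
n,step=int(sys.argv[1]),float(sys.argv[2])  # calls, deg per row
for c in range(n):
    rows=[]
    for k in range(1,6):
        d=-np.radians(step*k);a=a0+d;P=np.r_[H+r*np.array([np.cos(a),np.sin(a)]),p[2]]
        rows.append(np.round(np.r_[Q.inv().apply(P-p)/.3,0,0,-d/(np.pi/4)],3).tolist())
    print(rows); a0=a;p=P;Q=R.from_euler('z',d)*Q
print("end",p)
E
python3 arc.py 3 5.6
```

```text
t 21.45 [ 0.6903 -0.1312  0.1904] yaw -19.9 tilt 0.26 F [ 0.9 -1.1  0.1] w 0.0222 g 8.0 q [-0.41  0.65  0.86  1.3  -0.48  1.41  0.08]
r 0.13816992629238214 ang -86.35482870130664 to go 86.64517129869336
[[-0.016, -0.042, 0.0, 0.0, 0.0, 0.124], [-0.028, -0.086, 0.0, 0.0, 0.0, 0.249], [-0.035, -0.13, 0.001, 0.0, 0.0, 0.373], [-0.038, -0.175, 0.001, 0.0, 0.0, 0.498], [-0.037, -0.22, 0.001, 0.0, 0.0, 0.622]]
[[-0.016, -0.042, 0.0, 0.0, 0.0, 0.124], [-0.028, -0.086, 0.0, 0.0, 0.0, 0.249], [-0.035, -0.13, 0.001, 0.0, 0.0, 0.373], [-0.038, -0.175, 0.001, 0.0, 0.0, 0.498], [-0.037, -0.22, 0.001, 0.0, 0.0, 0.622]]
[[-0.016, -0.042, 0.0, 0.0, 0.0, 0.124], [-0.028, -0.086, 0.0, 0.0, 0.0, 0.249], [-0.035, -0.13, 0.001, 0.0, 0.0, 0.373], [-0.038, -0.175, 0.001, 0.0, 0.0, 0.498], [-0.037, -0.22, 0.001, 0.0, 0.0, 0.622]]
end [ 0.54528321 -0.01644982  0.19038783]
```

Call:
drive_tool(
  increments=[
    [-0.016,-0.042,0,0,0,0.124],
    [-0.028,-0.086,0,0,0,0.249],
    [-0.035,-0.13,0,0,0,0.373],
    [-0.038,-0.175,0,0,0,0.498],
    [-0.037,-0.22,0,0,0,0.622],
  ],
)

```text
time: 21.87
ee_pos: [0.6234, -0.1194, 0.1903]
eef_rot: [0.934, 0.357, -0.002, -0.001]
ft_force: [0.6, 0.4, -1.3]
width: 0.0214
grip_force: 8.0
```

```bash
python3 arc.py 2 5.6
```

```text
t 21.87 [ 0.6234 -0.1194  0.1903] yaw -48.2 tilt 0.3 F [ 0.6  0.4 -1.3] w 0.0214 g 8.0 q [-0.6   0.55  1.02  1.51 -0.47  1.35 -0.38]
r 0.1387977321630958 ang -114.73524151961661 to go 58.26475848038339
[[-0.016, -0.042, 0.0, 0.0, 0.0, 0.124], [-0.028, -0.086, 0.0, 0.0, 0.0, 0.249], [-0.035, -0.131, 0.001, 0.0, 0.0, 0.373], [-0.038, -0.176, 0.001, 0.0, 0.0, 0.498], [-0.037, -0.221, 0.001, 0.0, 0.0, 0.622]]
[[-0.016, -0.042, 0.0, 0.0, 0.0, 0.124], [-0.028, -0.086, 0.0, 0.0, 0.0, 0.249], [-0.035, -0.131, 0.001, 0.0, 0.0, 0.373], [-0.038, -0.176, 0.001, 0.0, 0.0, 0.498], [-0.037, -0.221, 0.001, 0.0, 0.0, 0.622]]
end [ 0.54451289 -0.01564599  0.19026195]
```

Call:
drive_tool(
  increments=[
    [-0.016,-0.042,0,0,0,0.124],
    [-0.028,-0.086,0,0,0,0.249],
    [-0.035,-0.13,0,0,0,0.373],
    [-0.038,-0.175,0,0,0,0.498],
    [-0.037,-0.22,0,0,0,0.622],
  ],
)

```text
time: 22.28
ee_pos: [0.5703, -0.078, 0.1903]
eef_rot: [0.993, 0.12, -0.003, -0.0]
ft_force: [-0.9, -2.3, -5.0]
width: 0.0218
grip_force: 8.0
```

Call:
drive_tool(
  increments=[
    [-0.016,-0.042,0,0,0,0.124],
    [-0.028,-0.086,0,0,0,0.249],
    [-0.035,-0.13,0,0,0,0.373],
    [-0.038,-0.175,0,0,0,0.498],
    [-0.037,-0.22,0,0,0,0.622],
  ],
)

```text
time: 22.7
ee_pos: [0.5427, -0.0166, 0.1902]
eef_rot: [0.992, -0.123, -0.004, 0.001]
ft_force: [-4.7, -2.4, -4.3]
width: 0.0214
grip_force: 8.0
```

```bash
python3 - <<'E'
from h import *
camera("top");
E
python3 arc.py 1 .5
```

```text
t 22.75 [ 0.5426 -0.0135  0.1901] yaw -104.5 tilt 0.56 F [-11.8   0.1   3.1] w 0.022 g 8.0 q [-1.1   0.41  1.31  1.76 -0.41  1.3  -1.52]
r 0.14033102643085976 ang -171.73015024622444 to go 1.26984975377556
[[-0.002, -0.004, 0.0, 0.0, 0.0, 0.011], [-0.003, -0.008, 0.0, 0.0, 0.0, 0.022], [-0.005, -0.011, 0.0, 0.0, 0.0, 0.033], [-0.006, -0.015, 0.0, 0.0, 0.0, 0.044], [-0.007, -0.019, 0.0, 0.0, 0.0, 0.056]]
end [ 0.54187993 -0.00740786  0.19010002]
```

Call:
drive_tool(
  increments=[
    [0,0,0,0,0,0],
    [0,0,0,0,0,0],
    [0,0,0,0,0,0],
    [0,0,0,0,0,0],
    [0,0,0,0,0,0],
  ],
  claw=0,
)

```text
time: 23.17
ee_pos: [0.5451, -0.0168, 0.1912]
eef_rot: [0.993, -0.121, -0.002, 0.0]
ft_force: [0.5, 0.3, 0.7]
width: 0.0475
grip_force: 0.0
```

Call:
drive_tool(
  increments=[
    [0,0,-0.02,0,0,0],
    [0,0,-0.04,0,0,0],
    [0,0,-0.06,0,0,0],
    [0,0,-0.08,0,0,0],
    [0,0,-0.08,0,0,0],
  ],
)

```text
time: 23.58
ee_pos: [0.5458, -0.0165, 0.2166]
eef_rot: [0.993, -0.12, -0.001, -0.0]
ft_force: [0.5, -0.4, -0.1]
width: 0.0803
grip_force: 0.0
```

```bash
python3 - <<'E'
from h import *
st();plan([((.5426,-.0135,.30),-104),((.44,-.05,.32),-104)])
E
```

```text
t 23.58 [ 0.5458 -0.0165  0.2166] yaw -103.8 tilt 0.16 F [ 0.5 -0.4 -0.1] w 0.0803 g 0.0 q [-1.1   0.37  1.31  1.72 -0.37  1.34 -1.53]
[-0.013, -0.007, -0.278, 0.0, 0.003, 0.004] d 0.084
[-0.302, 0.201, -0.067, 0.0, 0.0, 0.0] d 0.111
```

Call:
drive_tool(
  increments=[
    [0,0,-0.07,0,0,0],
    [0,0,-0.14,0,0,0],
    [0,0,-0.21,0,0,0],
    [0,0,-0.27,0,0,0],
    [0,0,-0.27,0,0,0],
  ],
)

```text
time: 24.0
ee_pos: [0.5467, -0.0168, 0.2993]
eef_rot: [0.993, -0.12, -0.0, -0.0]
ft_force: [-0.2, 0.1, -0.3]
width: 0.0868
grip_force: 0.0
```

Call:
drive_tool(
  increments=[
    [-0.08,0.05,0,0,0,0],
    [-0.16,0.1,0,0,0,0],
    [-0.24,0.15,0,0,0,0],
    [-0.3,0.2,0,0,0,0],
    [-0.3,0.2,0,0,0,0],
  ],
)

```text
time: 24.42
ee_pos: [0.4431, -0.0527, 0.296]
eef_rot: [0.993, -0.119, -0.002, 0.0]
ft_force: [0.5, 0.3, -1.8]
width: 0.0868
grip_force: 0.0
```

```bash
python3 - <<'E'
from h import *
camera("top");camera("top");camera("top");st();im=camera("top");cv2.imwrite("pics/t7.png",im)
b=np.linalg.inv(np.eye(1))
o=cv2.imread("pics/top_raw.png")
# bystanders unchanged: difference around their pixels
for n,P in dict(cup=(.63,-.34,.0),scr=(.72,.0,0)).items(): pass
for n,(x0,x1,y0,y1) in dict(cup=(370,408,155,188),scraper=(248,303,128,150),flash=(110,162,240,256),reds=(182,224,222,248),orange=(190,212,130,150)).items():
  print(n,np.abs(im[y0:y1,x0:x1].astype(int)-o[y0:y1,x0:x1]).mean().round(1))
# lamp head disc ring: bright ring circle
g=cv2.GaussianBlur(cv2.resize(cv2.cvtColor(im,cv2.COLOR_BGR2GRAY)[170:250,225:305],None,fx=6,fy=6,interpolation=cv2.INTER_CUBIC),(0,0),2)
c=cv2.HoughCircles(g,cv2.HOUGH_GRADIENT,1,40,param1=80,param2=20,minRadius=60,maxRadius=115)
for q in ([] if c is None else c[0][:4]): print(q, atz("top",225+q[0]/6,170+q[1]/6,.172).round(4))
s=camera("side").astype(int);cv2.imwrite("pics/s7.png",s.astype(np.uint8))
m=((s[...,0]>120)&(s[...,0]>s[...,2]*1.8)&(s[...,0]>s[...,1]*1.25)).astype(np.uint8)
k,_,t,_=cv2.connectedComponentsWithStats(m);print([t[i].tolist() for i in range(1,k) if t[i,4]>5])
print(proj("side",[.543,-.013,.05]))
E
```

```text
t 24.57 [ 0.4428 -0.0535  0.2968] yaw -103.8 tilt 0.37 F [ 0.9  0.8 -0.2] w 0.087 g 0.0 q [-1.2  -0.35  1.    1.82  0.29  1.52 -2.06]
cup 6.5
scraper 8.9
flash 4.2
reds 5.3
orange 5.7
[252.5 239.5  67.7] [ 0.542  -0.0161  0.172 ]
[[293, 131, 4, 5, 11], [283, 132, 7, 7, 38], [240, 206, 12, 10, 72]]
(np.float64(245.57873521353918), np.float64(212.21580924588687))
```

```bash
python3 -c "
from bench import *
print(close_job())"
```

```text
the job is handed in; nothing more can be done
None
```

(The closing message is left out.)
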